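# Slide the tool vice to the yellow station

## Task

Slide the steel tool vice that stands on the grey setting plate across that plate, without lifting or tipping it, until it stands within the yellow corner marks, centred and in line with them, then let go of it.

Things in the scene. Friction and masses are not known exactly. Their poses are not given: they have to be found in the camera images.
- vice_centre (a point): Loose steel tool vice, 0.8 kg, 186 mm long (y), 52 wide (x), 54 high (z up), standing on the plate. Point: middle of length and width, 27 mm above the underside. The +y end, towards the robot, is the knob with its crossbar. Grip across x (50 mm) at the inner jaw block: y -1 to 27 mm, flat sides from 6 mm below to 25 mm above the point. Low bed (20 mm high) to both sides of it. Nothing on it moves.
- setting_plate: Fixed grey steel plate, 260 mm (x, roughly away from the robot) by 360 mm (y), 15 mm thick; origin: centre of its underside, at bench height. On top three painted stations side by side along y, 110 mm apart, order varies: white, yellow, blue corner marks. The vice starts on the white one, the others are empty.
- yellow_station_centre (a point): Centre, on the plate's top, of the yellow station: four flat yellow corner marks round a 198 mm (x) by 64 mm (y) place, with a yellow bar at the end near the robot. The vice belongs with its middle over this point, its y axis along this x axis (pointing to -x, knob by the bar, as at the start). The paint has no height.

How it is judged (in metres and radians):
At the end, for the whole second after the job is handed in: The vice stands flat on the plate, its middle within 15 mm of the centre of the yellow station and its length within 10 degrees of the station's (horizontal distance between vice_centre and yellow_station_centre below 0.015 m and angle between the y axis of vice_centre and the x axis of yellow_station_centre, either way round below 0.175 rad and z of vice_centre in the frame of setting_plate between 0.038 and 0.046 m and angle between vice_centre's own z axis and vertical below 0.05 rad); the robot touches nothing.
It fails at once if the vice is lifted more than 8 mm off the plate (z of vice_centre in the frame of setting_plate above 0.05 m).
It fails at once if the vice is tipped more than 8 degrees (angle between vice_centre's own z axis and vertical above 0.14 rad).
It also fails if it takes over 35 s, if anything falls off the work surface, if the arm or the gripper's body presses on something with over 40 N, if the wrist force passes 120 N, or if a joint passes its speed limit or range.

## Robot

A 7-joint arm with a two-finger parallel gripper is mounted at the origin on a cart in front of the work surface, level with it; the furniture and walls round the work are solid. World frame = base frame: x ahead of the robot, y to its left, z up, the work surface at z = 0. Lengths are in m, angles in degrees, forces in N, time in s.
With the tool pointing down it reaches from about 0.4 to 0.85 m from the base axis. Payload 6.9 kg.
Tool frame: the origin (TCP) lies midway between the tips of the shut fingers; the grasp point (between the pads) lies 19 mm behind it; z points along the fingers, y is the direction in which the jaws open and shut (so a half turn about z gives the same grasp; the last joint's range is limited). The gripper opens to 85 mm and grips with 20 to 120 N. Pads are 22 mm wide; open, the fingers measure 114 mm over their backs; the gripper's body (76 mm by 85 mm) begins 54 mm behind the grasp point. The pads swing forward as they close: fully open they stand 13 mm farther back than shut.
Start: joints at [-61.392, 29.078, -13.613, 85.955, 7.202, 65.827, -8.869], TCP at [0.24, 0.577, 0.231] pointing down, gripper open.
Joint ranges: [-176.47, 176.47], [-13.61, 117.27], [-81.72, 77.17], [0.22, 143.17], [-87.28, 267.28], [10, 112.55], [-165.47, 165.47]. Speed limits (degrees/s): [136.94, 136.94, 180, 180, 180, 180, 180].

## Interface

Orientations are given as [roll, pitch, yaw] about the fixed x, y, z axes, in that order (R = Rz(yaw) Ry(pitch) Rx(roll)).
In Python, from rig import bot gives the robot as it stands. The module is installed in compiled form; this text tells all that it offers.
- The arm moves only by the shell command python3 -m handwheel 'ROWS'. ROWS is JSON, one flat list of numbers, 7 for each row, row after row: the turn, a rotation vector about the world's x, y, z in rad, then the shift along the world's x, y, z in m, then the finger opening in m, from 0 to 0.0854. In form: [wx, wy, wz, x, y, z, hand, wx, wy, wz, x, y, z, hand, ...]. A call has 1 to 12 rows; each row shifts and turns the pose as measured when the row begins; what a row does not reach is not made up. A row lasts 1/12 s, in which the tool goes at most 41.7 mm and 7.16 degrees, less where a joint would pass 70% of its speed; a pose out of reach is approached as far as the arm can. A call with a gripper value outside its range is refused whole. The fingers move at their own pace and stop on an object; the grip force is fixed at half the most. Time passes only in rows, so rows that do not move let the fingers close. It gives the time, the measured TCP pose, the force and the opening at its end, in the units of the state.
- bot.get_state(): the state, without advancing time (a new reading comes with each control period).
- bot.get_image(name): name is "scene" or "top"; returns the picture (480x640x3 uint8, blue, green, red); there is no depth.
- bot.camera_info(name): a dict with "mtx" (3x3 intrinsics, pixels), "rvec" (rotation vector, rad) and "tvec" (3), from world to camera coordinates, as OpenCV has them. Camera axes: x right, y down, z forward; pixel columns grow to the right and rows downward; lengths in m; the calibration is good to about 2 mm. A picture is of the moment at which its call begins. camera_info takes no time and is no camera call.
- bot.hand_in(): hands the job in, once; it reports no verdict.
The state is a dict: "t": time; "joints": joint angles; "dq": joint speeds; "joint_torque": joint torques, N m; "eef_pos": TCP position; "tool_rot": TCP orientation; "force": force on the tool from outside, world axes, zero at the start; "ft_torque": the same for the moment, N m; "gripper_width": finger opening in m.
Only numpy, scipy, OpenCV 4.12 (cv2) and the standard library are available. Lean on these libraries where they do the work, as an engineer would, in place of code of your own. Each camera call takes 0.05 s, during which the arm holds its last target. There are 200 camera calls.

## Working session

There is one attempt and no reset: what is moved stays moved. The work goes in short steps, Python scripts to look and compute and a shell command to move; the robot and the scene stay as the last step left them, time stands still between calls to the robot, and variables do not carry over. Pictures are saved under pics/ and viewed, about 8 in all and at most 12, crops included, and the job is handed in when it is done.

```bash
mkdir -p pics
python3 - <<'E'
from rig import bot
import cv2
for n in("top","scene"):
    cv2.imwrite(f"pics/{n}0.png",bot.get_image(n)); print(bot.camera_info(n))
s=bot.get_state();print(s['t'],s['eef_pos'],s['tool_rot'],s['gripper_width'],s['force'])
E
```

```text
{'mtx': array([[599.19095151,   0.        , 326.49451099],
       [  0.        , 599.19095151, 242.84770003],
       [  0.        ,   0.        ,   1.        ]]), 'rvec': array([ 2.14206319, -2.12988306,  0.20821128]), 'tvec': array([-0.05199401,  0.57922995,  0.79573433])}
{'mtx': array([[465.33438563,   0.        , 320.91281267],
       [  0.        , 465.33438563, 237.63732738],
       [  0.        ,   0.        ,   1.        ]]), 'rvec': array([ 0.84358003, -2.26980284,  1.32352696]), 'tvec': array([0.3856383 , 0.24279791, 0.54398413])}
0.1 [0.23967738 0.57673479 0.23053095] [-1.79909131e+02  9.27322338e-04  1.57440458e+02] 0.08510833959882665 [-0.03472645  0.28483031  0.01851948]
```

View pics/top0.png

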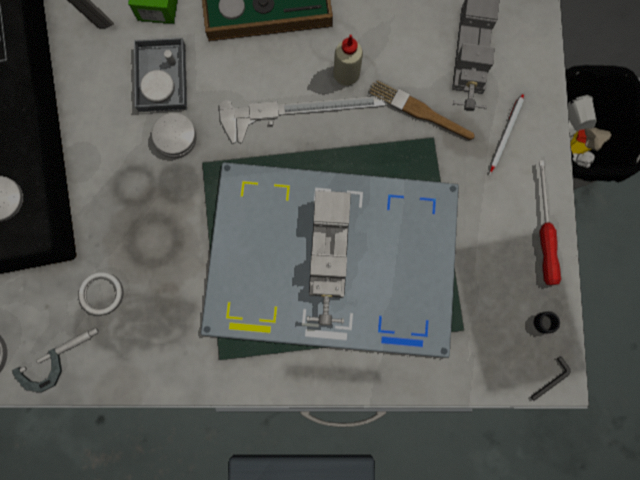

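View pics/scene0.png

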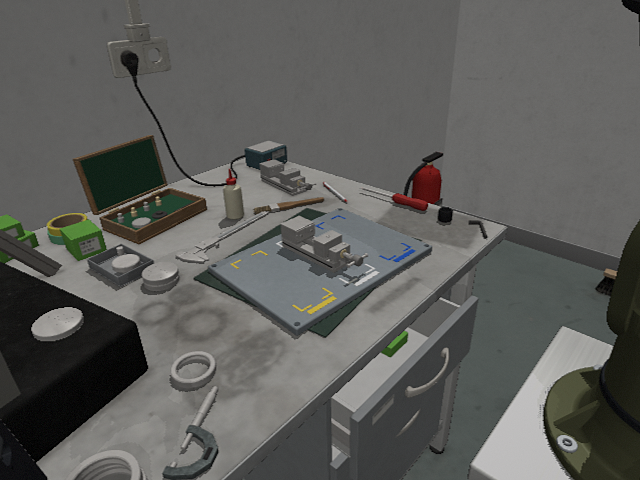

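Top view: yellow station is left of the vice (corners about (243,182), (290,186), (276,320), (228,317)). The vice is in the middle, from about (332,190) to (326,325), with the inner jaw block around (328,267).

```bash
cat > h.py <<'E'
import cv2,numpy as np
from rig import bot
def ray(n,px,z):
    c=bot.camera_info(n);R=cv2.Rodrigues(c['rvec'])[0];C=-R.T@c['tvec']
    p=cv2.undistortPoints(np.float64(px).reshape(-1,1,2),c['mtx'],None).reshape(-1,2)
    d=np.c_[p,np.ones(len(p))]@R
    return C+d*((z-C[2])/d[:,2])[:,None]
def yellow(im):
    h=cv2.cvtColor(im,cv2.COLOR_BGR2HSV)
    m=cv2.inRange(h,(22,90,80),(38,255,255)); m[:150]=0;m[360:]=0;m[:,:200]=0;m[:,460:]=0
    return m
E
python3 - <<'E'
from h import *
im=cv2.imread('pics/top0.png')
m=yellow(im)
n,l,st,ce=cv2.connectedComponentsWithStats(m)
for i in range(1,n): print(st[i],ce[i].round(1))
keep=[i for i in range(1,n) if 12<st[i][4]<150]
ys,xs=np.where(np.isin(l,keep)); r=cv2.minAreaRect(np.c_[xs,ys].astype(np.float32))
b=cv2.boxPoints(r);print(r,b); w=ray('top',b,.015);print(w,w.mean(0))
print([np.linalg.norm(w[i]-w[i-1]) for i in range(4)])
print('C',ray('top',[[330,255]],.015))
x0,y0=270,170
c=cv2.resize(im[y0:345,x0:400],None,fx=3.4,fy=3.4,interpolation=cv2.INTER_CUBIC)
for k in range(0,130,10): cv2.putText(c,str(x0+k),(int(k*3.4),8),0,.3,(0,0,255),1); cv2.line(c,(int(k*3.4),10),(int(k*3.4),16),(0,0,255),1)
for k in range(10,175,10): cv2.putText(c,str(y0+k),(0,int(k*3.4)+3),0,.3,(0,0,255),1); cv2.line(c,(22,int(k*3.4)),(28,int(k*3.4)),(0,0,255),1)
cv2.imwrite('pics/c0.png',c)
E
```

```text
[240 181  18  16  84] [246.2 185.8]
[274 184  16  17  84] [284.  189.2]
[322 295   1   1   1] [322. 295.]
[226 302  17  18  94] [231.3 313.4]
[259 306  18  17  92] [270.6 316.9]
[229 322  42  11 307] [249.4 327.2]
((257.4625244140625, 251.360107421875), (50.04210662841797, 139.07391357421875), 5.937415599822998) [[225.38264 317.93582]
 [239.76875 179.60796]
 [289.54242 184.7844 ]
 [275.1563  323.11224]]
[[0.47518178 0.09596134 0.015     ]
 [0.68174762 0.08141008 0.015     ]
 [0.67438034 0.00658611 0.015     ]
 [0.46813561 0.02419051 0.015     ]] [0.57486134 0.05203701 0.015     ]
[np.float64(0.07211588183983249), np.float64(0.20707772900093996), np.float64(0.0751857956142903), np.float64(0.20699469113805746)]
C [[ 0.5680269 -0.0545368  0.015    ]]
```

View pics/c0.png

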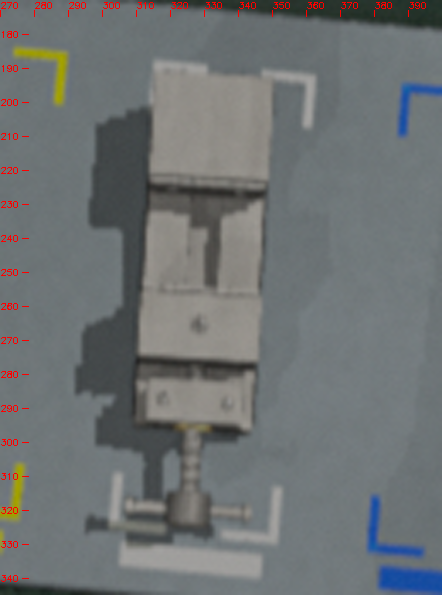

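Run:
```python
from h import *
w=ray('top',[[312.1,255.3],[347.4,256.8],[345.6,276.5],[310.6,274.4]],.067);print(w,w.mean(0))
print('w',np.linalg.norm(w[0]-w[1]),'l',np.linalg.norm((w[0]+w[1]-w[2]-w[3])/2))
f=ray('top',[[315,191.5],[349.7,192],[348.2,223.5],[313.8,222.4]],.069);print(f.mean(0))
far=(f[0]+f[1])/2; near=(w[2]+w[3])/2
d=near-far;d[2]=0;d/=np.linalg.norm(d);print('vice y dir deg',np.degrees(np.arctan2(d[1],d[0])))
print('centre by block',w.mean(0)-.013*d,'far end',far)
y=ray('top',[[225.4,317.9],[239.8,179.6],[289.5,184.8],[275.2,323.1]],.015)
c=ray('top',[[246.2,185.8],[284,189.2],[231.3,313.4],[270.6,316.9]],.015);print(c,c.mean(0))
e=c[2]+c[3]-c[0]-c[1];print('station -x dir',np.degrees(np.arctan2(e[1],e[0])))
```

```text
[[ 0.55917758 -0.02859679  0.067     ]
 [ 0.55741214 -0.07747377  0.067     ]
 [ 0.52996131 -0.07493972  0.067     ]
 [ 0.53256534 -0.02675752  0.067     ]] [ 0.54477909 -0.05194195  0.067     ]
w 0.04890885122825279 l 0.027119832245121576
[ 0.62716148 -0.05547386  0.069     ]
vice y dir deg 177.33292348168845
centre by block [ 0.55776501 -0.05254687  0.067     ] far end [ 0.64961674 -0.05636187  0.069     ]
[[0.67222074 0.0715028  0.015     ]
 [0.66745828 0.01478794 0.015     ]
 [0.48172816 0.08766572 0.015     ]
 [0.47699783 0.03092942 0.015     ]] [0.57460125 0.05122147 0.015     ]
station -x dir 175.15297711143214
```

```bash
python3 -m handwheel '[0,0,0.06,0.016,-0.034,0,0.085, 0,0,0.06,0.016,-0.034,0,0.085, 0,0,0.06,0.016,-0.034,0,0.085, 0,0,0.06,0.016,-0.034,0,0.085, 0,0,0.06,0.016,-0.034,0,0.085, 0,0,0.05,0.016,-0.034,0,0.085, 0,0,0,0.016,-0.034,0,0.085, 0,0,0,0.016,-0.034,0,0.085, 0,0,0,0.016,-0.034,0,0.085, 0,0,0,0.016,-0.034,0,0.085, 0,0,0,0.016,-0.034,0,0.085, 0,0,0,0.016,-0.034,0,0.085]'
```

```text
t: 1.1
eef_pos: [0.4265, 0.156, 0.2253]
tool_rot: [-179.7, -0.6, 179.5]
force: [2.0, -0.3, 0.6]
gripper_width: 0.0847
```

```bash
python3 -m handwheel '[0,0,-0.006,0.017,-0.03,-0.008,0.085, 0,0,-0.006,0.017,-0.03,-0.008,0.085, 0,0,-0.006,0.017,-0.03,-0.008,0.085, 0,0,-0.006,0.017,-0.03,-0.008,0.085, 0,0,-0.006,0.017,-0.03,-0.008,0.085, 0,0,-0.006,0.017,-0.03,-0.008,0.085, 0,0,0,0.012,-0.02,-0.008,0.085, 0,0,0,0,0,-0.008,0.085, 0,0,0,0,0,0,0.085, 0,0,0,0,0,0,0.085]'
```

```text
t: 1.93
eef_pos: [0.5446, -0.0666, 0.1563]
tool_rot: [-179.5, -0.6, 176.6]
force: [0.2, 0.3, 0.2]
gripper_width: 0.085
```

```bash
python3 -m handwheel '[0.009,-0.01,0.012,0,0.015,0,0.085, 0,0,0,0,0,-0.03,0.085, 0,0,0,0,0,-0.025,0.085, 0,0,0,0,0,-0.005,0.085, 0,0,0,0,0,0,0.085]'
python3 - <<'E'
from h import *
im=bot.get_image('scene');cv2.imwrite('pics/s1.png',cv2.resize(im[150:350,180:460],None,fx=2.8,fy=2.8))
print(bot.get_state()['eef_pos'],bot.get_state()['tool_rot'])
E
```

```text
t: 2.35
eef_pos: [0.5445, -0.0404, 0.0986]
tool_rot: [179.6, 0.3, 177.9]
force: [0.6, -0.0, 0.1]
gripper_width: 0.085
[ 0.54467739 -0.04006891  0.09913242] [179.60724129   0.31041294 177.94425932]
```

View pics/s1.png

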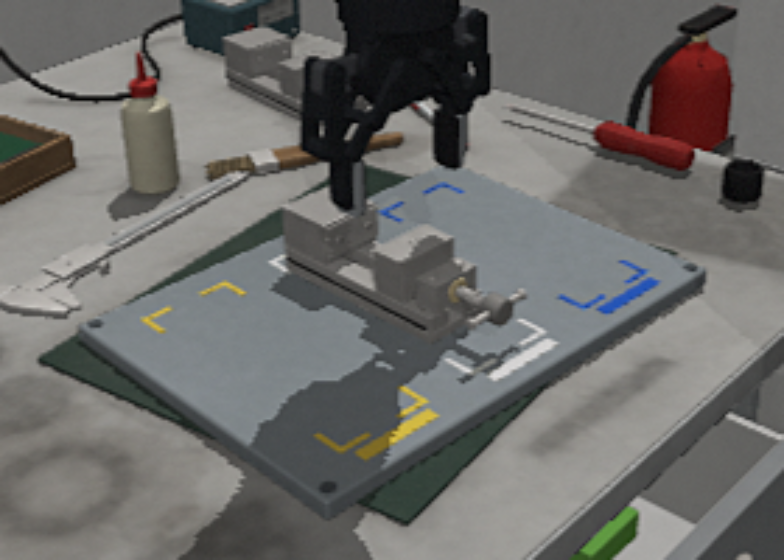

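The scene view shows the open fingers above and on both sides of the vice, left tip at about image pixel (303,221). I'll check that tip against the calibration while I correct y.

```bash
python3 -m handwheel '[-0.004,0.003,-0.008,0,-0.012,0,0.085, 0,0,0,0,0,0,0.085, 0,0,0,0,0,0,0.085]'
python3 - <<'E'
from h import *
c=bot.camera_info('scene')
print(cv2.projectPoints(np.float64([[.5447,.003,.112],[.545,-.027,.067]]),c['rvec'],c['tvec'],c['mtx'],None)[0])
E
```

```text
t: 2.65
eef_pos: [0.5462, -0.0513, 0.1028]
tool_rot: [179.8, 0.4, 177.6]
force: [0.1, -0.2, 0.9]
gripper_width: 0.0851
[[[305.75614859 225.74374007]]

 [[317.85694389 241.63188906]]]
```

```bash
python3 -m handwheel '[0,0,0,-0.001,0,-0.025,0.085, 0,0,0,0,0,-0.02,0.085, 0,0,0,0,0,-0.015,0.085, 0,0,0,0,0,0,0.085, 0,0,0,0,0,0,0.085, 0,0,0,0,0,0,0.085]'
```

```text
t: 3.15
eef_pos: [0.55, -0.0537, 0.0477]
tool_rot: [179.9, 1.1, 177.4]
force: [-0.5, 0.4, 1.1]
gripper_width: 0.0849
```

```bash
python3 -m handwheel '[0,0.018,0,-0.005,0.002,-0.008,0.085, 0,0,0,0,0,-0.003,0.085, 0,0,0,0,0,0,0.085, 0,0,0,0,0,0,0.085]'
```

```text
t: 3.48
eef_pos: [0.5465, -0.0518, 0.039]
tool_rot: [180.0, 0.3, 177.3]
force: [-1.3, -0.1, 0.3]
gripper_width: 0.0847
```

```bash
python3 -m handwheel '[0,0.005,0,-0.002,0,-0.004,0.085, 0,0,0,0,0,0,0.085, 0,0,0,0,0,0,0.065, 0,0,0,0,0,0,0.055, 0,0,0,0,0,0,0.04, 0,0,0,0,0,0,0.04, 0,0,0,0,0,0,0.04, 0,0,0,0,0,0,0.04, 0,0,0,0,0,0,0.04, 0,0,0,0,0,0,0.04]'
python3 - <<'E'
from h import *
im=bot.get_image('scene');cv2.imwrite('pics/s2.png',cv2.resize(im[150:350,180:460],None,fx=2.8,fy=2.8))
print(bot.get_state()['force'])
E
```

```text
t: 4.32
eef_pos: [0.5446, -0.0515, 0.0355]
tool_rot: [180.0, 0.0, 177.4]
force: [-0.5, 0.2, 0.6]
gripper_width: 0.0495
[-0.13813612  0.58452376  1.62128632]
```

View pics/s2.png

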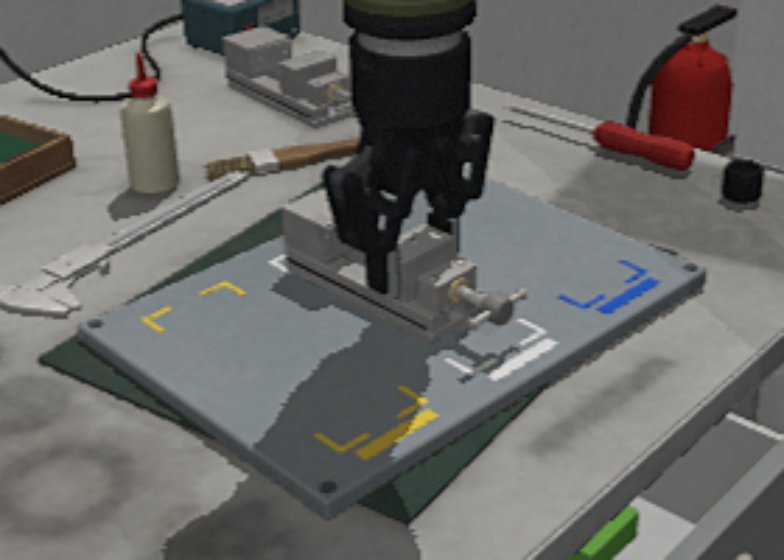

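The fingers have closed to 49.5 mm on the inner jaw block and the vice is upright. I'll slide in short stages and watch z.

```bash
python3 -m handwheel '[0,0,0,0.001,0.006,0,0.04, 0,0,0,0.001,0.006,0,0.04, 0,0,0,0.001,0.008,0,0.04, 0,0,0,0,0,0,0.04]'
```

```text
t: 4.7
eef_pos: [0.5466, -0.0387, 0.0356]
tool_rot: [-179.6, -0.0, 176.8]
force: [-0.5, 6.0, -0.5]
gripper_width: 0.0488
```

```bash
python3 -m handwheel '[0.005,0,0,0.001,0.008,0,0.04, 0,0,-0.004,0.002,0.01,0,0.04, 0,0,-0.004,0.002,0.01,0,0.04, 0,0,-0.004,0.002,0.01,0,0.04, 0,0,-0.004,0.002,0.01,0,0.04, 0,0,0,0,0,0,0.04, 0,0,0,0,0,0,0.04]'
```

```text
t: 5.28
eef_pos: [0.5541, -0.0011, 0.0358]
tool_rot: [-179.2, -0.2, 175.1]
force: [-1.6, -3.3, 2.5]
gripper_width: 0.0489
```

```bash
python3 -m handwheel '[0.008,0,0,0.001,0.01,0,0.04, 0.006,0,0,0.001,0.011,0,0.04, 0.004,0,0,0.001,0.011,0,0.04, 0.003,0,0,0.001,0.011,0,0.04, 0.003,0,0,0.001,0.01,0,0.04, 0,0,0,0,0,0,0.04, 0,0,0,0,0,0,0.04]'
```

```text
t: 5.87
eef_pos: [0.5588, 0.0444, 0.0355]
tool_rot: [179.8, -0.3, 174.5]
force: [-0.1, -4.1, -0.7]
gripper_width: 0.049
```

```bash
python3 -m handwheel '[0,0,0.006,0.002,0.006,0,0.04, 0,0,0.006,0.001,0.004,0,0.04, 0,0,0,0,0,0,0.04, 0,0,0,0,0,0,0.04]'
python3 - <<'E'
from h import *
im=bot.get_image('top');cv2.imwrite('pics/t3.png',cv2.resize(im[160:350,200:360],None,fx=3,fy=3))
print(bot.get_state()['eef_pos'])
E
```

```text
t: 6.2
eef_pos: [0.5608, 0.0504, 0.0356]
tool_rot: [-180.0, -0.4, 174.9]
force: [-0.9, -1.4, 0.2]
gripper_width: 0.0493
[0.5608321  0.05038159 0.03555768]
```

View pics/t3.png

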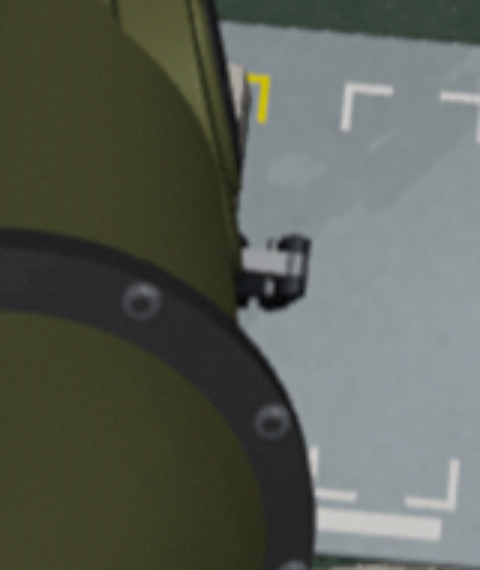

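The arm hides the vice in the top view; only the yellow corner near (287,187) shows. One last nudge, then I'll release, rise and look.

```bash
python3 -m handwheel '[0,0,0.003,0.001,0.003,0,0.04, 0,0,0,0,0,0,0.04, 0,0,0,0,0,0,0.04, 0,0,0,0,0,0,0.055, 0,0,0,0,0,0,0.065, 0,0,0,0,0,0,0.075, 0,0,0,0,0,0,0.08, 0,0,0,0,0,0,0.08, 0,0,0,0,0,0,0.08]'
```

```text
t: 7.0
eef_pos: [0.5611, 0.0545, 0.0352]
tool_rot: [180.0, -0.5, 175.2]
force: [-0.6, -0.6, -0.1]
gripper_width: 0.08
```

```bash
python3 -m handwheel '[0,0,0,0,-0.001,0.015,0.08, 0,0,0,0,0,0.025,0.08, 0,0,0,0,0,0.035,0.08, 0,0,0,0,0,0.035,0.08, 0,0,0,0,0,0.035,0.08, 0,0,0,-0.01,0.03,0.01,0.08, 0,0,0,-0.016,0.035,0,0.08, 0,0,0,-0.016,0.035,0,0.08, 0,0,0,-0.016,0.035,0,0.08, 0,0,0,-0.016,0.035,0,0.08, 0,0,0,-0.016,0.035,0,0.08, 0,0,0,-0.016,0.035,0,0.08]'
```

```text
t: 8.0
eef_pos: [0.4523, 0.2908, 0.1987]
tool_rot: [-179.9, -0.3, 174.1]
force: [0.6, 0.4, 0.0]
gripper_width: 0.0803
```

```bash
python3 -m handwheel '[0,0,0,-0.016,0.035,0,0.08, 0,0,0,-0.016,0.035,0,0.08, 0,0,0,-0.016,0.035,0,0.08, 0,0,0,-0.016,0.035,0,0.08, 0,0,0,0,0,0,0.08, 0,0,0,0,0,0,0.08]'
python3 - <<'E'
from h import *
im=bot.get_image('top');cv2.imwrite('pics/top4.png',im)
x0,y0=200,165
c=cv2.resize(im[y0:345,x0:340],None,fx=3.3,fy=3.3,interpolation=cv2.INTER_CUBIC)
for k in range(0,140,10): cv2.putText(c,str(x0+k),(int(k*3.3),8),0,.3,(0,0,255),1); cv2.line(c,(int(k*3.3),10),(int(k*3.3),16),(0,0,255),1)
for k in range(5,180,10): cv2.putText(c,str(y0+k),(0,int(k*3.3)+3),0,.3,(0,0,255),1)
cv2.imwrite('pics/c4.png',c)
E
```

```text
t: 8.5
eef_pos: [0.3759, 0.447, 0.1991]
tool_rot: [179.7, -0.5, 174.9]
force: [0.9, -1.0, -1.5]
gripper_width: 0.0799
```

View pics/c4.png

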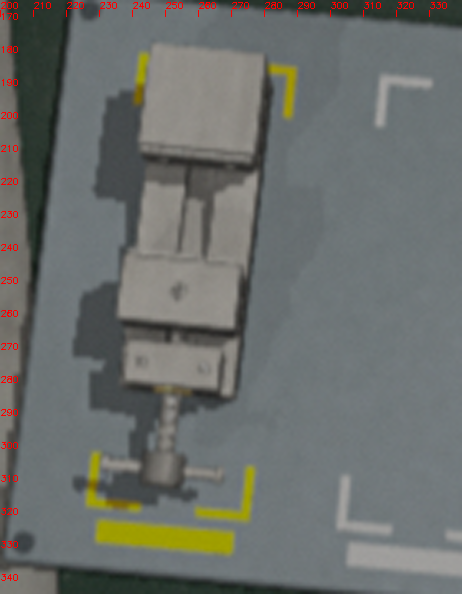

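Run:
```python
from h import *
P=lambda a:np.float64(a)/3.3+[200,165]
w=ray('top',P([[125,249],[243,262],[236,329],[118,316]]),.067)
f=ray('top',P([[152,43],[267,52]]),.069)
print(np.linalg.norm(w[0]-w[1]),w.mean(0),f.mean(0))
d=(w[2]+w[3])/2-f.mean(0);d[2]=0;d/=np.linalg.norm(d)
c=w.mean(0)-.013*d;print('dir',np.degrees(np.arctan2(d[1],d[0])),'c',c)
y=ray('top',P([[147,53],[297,70],[248,521],[88,507]]),.015) # outer corners, far-left hidden-ish
print(y,y.mean(0))
```

```text
0.049901559773751776 [0.56248687 0.05077262 0.067     ] [0.66674214 0.04083894 0.069     ]
dir 174.67785383426775 c [0.57543082 0.0495668  0.067     ]
[[0.67955437 0.07418663 0.015     ]
 [0.67217014 0.00586633 0.015     ]
 [0.4684693  0.02420385 0.015     ]
 [0.47418844 0.09408245 0.015     ]] [0.57359556 0.04958481 0.015     ]
```

```bash
python3 -c "
from rig import bot
s=bot.get_state();print(s['t'],s['force'],s['dq']);bot.hand_in()"
```

```text
8.55 [-1.40756566  1.03200113  0.0483411 ] [ 1.94571322 -0.67599512  0.57506447  0.98750049 -0.07205578 -0.05259646
  0.59908484]
the job is handed in; nothing more can be done
```

I slid the vice onto the yellow station, let go of it and handed the job in at 8.55 s. I gripped it across the inner jaw block (49.5 mm opening), moved it about 106 mm while turning it about 2 degrees, then backed the arm clear.

- **Position:** the last top picture puts the vice centre at about (0.575, 0.050). The station centre was (0.5746, 0.0512) before the move, and the same last picture gives (0.5736, 0.0496). The offset is therefore about 2 mm, against a limit of 15 mm.
- **Direction:** the vice points 174.7 degrees and the station 175.2, so they differ by about 0.5 degrees against a limit of 10.
- **Height, tilt and force:** tool height stayed between 35.2 and 35.8 mm during the slide, and the tool tilted by less than 1 degree. Force readings stayed around 6 N or less. I did not measure the vice's own height or tilt after letting go; it only looks flat in the top picture.
- **Checks that fell short:**
  - The first top picture, taken while still gripping, was blocked by the arm, so I checked only after releasing.
  - One far yellow corner was partly hidden by the vice in the last picture, but the two estimates of the station centre agree within about 2 mm.

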